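# Stage a sample on the profile projector's peg and lock the stage

## Task

Take the metal sample plate that has the round eye (the one with the narrow grip tab on top) out of the rack and hang it by its eye well onto the peg of the staging stand, then let go so that it hangs still. Then lock the stage: press the sprung black knob fully down, turn it clockwise to its stop while holding it down, and let it spring back up. Leave the plain blank in the rack and the bottle, bin and mouse as they are.

Things in the scene. Friction and masses are not known exactly. Their poses are not given: they have to be found in the camera images.
- sample: aluminium plate, 0.25 kg, upright in one of the two rack slots, 40 mm deep in it: lift straight up. 10 mm thick (y); body 70 mm wide (x), 110 mm high; on top a centred grip tab 36 mm wide, 36 mm high, 10 mm thick: 146 mm high in all. Round through-eye, 26 mm diameter along y, centred 86 mm above the lower edge. Origin: centre of the lower edge; z up. A half turn about z changes nothing.
- sample_eye (a point): centre of the sample's eye; axes as the sample's
- blank: bystander: plain aluminium plate without eye or tab, 70 mm wide x 10 mm thick x 146 mm high, its top edge straight and 70 mm wide; stands in the rack's other slot, 90 mm from the sample. Origin: centre of its lower edge
- rack: fixed grey plastic rack, 110 mm (x) x 190 mm (y) x 52 mm high, with two upright slots at y = -45 and +45 mm, slot floor 12 mm above the table. Origin: centre of its underside
- stand: fixed staging stand: grey base plate 130 mm (x) x 170 mm (y) x 20 mm high; dark column 40 x 30 mm centred at y = -50 mm, its top 182 mm above the table; from the column a round bare steel peg of 12 mm diameter sticks out along the stand's +y, rising 15 degrees towards its free tip. Origin: centre of the underside, z up
- peg_root (a point): on the peg's axis where it leaves the column: 165 mm above the table, at stand y = -35 mm; axes as the stand's
- peg_tip (a point): centre of the peg's rounded free tip (the metal ends 6 mm beyond): 189 mm above the table, at stand y = +55 mm; axes as the stand's
- lock: fixed grey housing of the stage lock, 110 x 110 x 40 mm, the knob on top of its centre. Origin: centre of its underside
- knob_grip (a point): middle of the knob's black bar grip, on the turning axis, 72 mm above the table when up; moves with the knob. Bar 62 mm long (x), 18 mm thick (y), 26 mm high (13 mm above and below this point), on a black disc of 68 mm diameter whose top is 13 mm below this point. Pinch the bar across y from above
- lock_knob (a joint): turn of the knob, rad: 0 = unlocked (start), grows clockwise seen from above, stop at 1.3 = locked. It is blocked near 0.1 unless pressed down more than 5 mm, and it springs up again only beyond about 1.1
- lock_press (a joint): how far the knob is pressed down, m: 0 up, 0.008 fully down; sprung, about 4 N to start and 10 N fully down
- bottle: bystander: closed grey metal bottle with a black cap, 66 mm diameter, 190 mm high, loose. Origin: centre of its underside
- bin: bystander: open blue parts bin, 130 x 170 x 75 mm, loose. Origin: centre of its underside
- mouse: bystander: black computer mouse on a mat, 100 x 60 x 32 mm, loose. Origin: centre of its underside
Things that resemble listed ones, but are neither listed nor needed, are in the scene too. Leave any green look-alike of the lock alone. What is shaped like the sample but blue is not meant.

How it is judged:
On the way, in this order (a step that is already met when the one before it is completed fails the run):
1. the sample hangs still by its eye on the peg, let go (y of sample_eye in the frame of stand between -0.045 and 0.043 m and x of sample_eye in the frame of stand between -0.012 and 0.012 m and z of sample_eye in the frame of stand between 0.145 and 0.19 m and angle between sample's own z axis and vertical below 0.35 rad and contact force between sample and stand above 0.5 N and contact force between sample and the fingers below 0.1 N and linear speed of sample below 0.05 m/s), for 0.2 s.
2. the knob, not yet turned, is pressed down (value of joint lock_press above 0.0055 m and value of joint lock_knob below 0.4 rad), for 0.1 s.
3. the knob is turned clockwise to its stop and has sprung back up (value of joint lock_knob above 1.05 rad and value of joint lock_press below 0.002 m), for 0.2 s.
At the end, for the whole second after the job is handed in: The sample hangs still by its eye on the peg: eye centre within 12 mm sideways of the peg, at least 12 mm inward of the peg_tip point, its weight on the stand, upright within 0.35 rad, not touched by the fingers. The knob is turned to at least 1.05 rad and is up again (pressed less than 2 mm) (all of step 1 and all of step 3).
It fails at once if the blank is moved more than 20 mm (distance of blank from where it was at the start of the episode above 0.02 m).
It fails at once if the blank is tipped out of upright (angle between blank's own z axis and vertical above 0.35 rad).
It fails at once if the bottle, bin or mouse is moved more than 20 mm (distance of any of bottle, bin, mouse from where it was at the start of the episode above 0.02 m).
It also fails if it takes over 67 s, if anything falls off the work surface, if the arm or the gripper's body presses on something with over 40 N, if the wrist force passes 120 N, or if a joint passes its speed limit or range.

## Robot

A 7-joint arm with a two-finger parallel gripper is mounted at the origin on the work surface. World frame = base frame: x ahead of the robot, y to its left, z up, the work surface at z = 0. Lengths are in m, angles in rad, forces in N, time in s.
With the tool pointing down it reaches from about 0.425 to 0.875 m from the base axis. Payload 4.7 kg.
Tool frame: the origin (TCP) lies midway between the tips of the shut fingers; the grasp point (between the pads) lies 19 mm behind it; z points along the fingers, y is the line along which they close (so a half turn about z gives the same grasp; the last joint's range is limited). The gripper opens to 85 mm and grips with 20 to 120 N. Pads are 22 mm wide; open, the fingers measure 114 mm over their backs; the gripper's body (76 mm by 85 mm) begins 54 mm behind the grasp point. The pads swing forward as they close: fully open they stand 13 mm farther back than shut.
Start: joints at [-1.135, 0.321, -0.07, 1.45, 0.023, 1.371, -0.057], TCP at [0.266, 0.593, 0.231] pointing down, gripper open.
Joint ranges: [-2.86, 2.86], [-0.3, 2.09], [-1.38, 1.24], [0.06, 2.45], [-1.56, 4.7], [0.09, 2.05], [-2.69, 2.69]. Speed limits (rad/s): [2.57, 2.57, 3.14, 3.14, 3.14, 3.14, 3.14].

## Interface

Orientations are given as a unit quaternion [x, y, z, w].
In Python, from plant import manip, optics gives the robot as it stands.
- The arm moves only by the shell command python3 -m handwheel 'ROWS'. ROWS is JSON, a list of rows, each a list of 7 numbers: the shift along the tool's x, y, z in mm, then the turn, a rotation vector about the tool's x, y, z in rad, then the finger opening in mm, from 0 to 85.4. A call has exactly 10 rows; each row is the pose to reach, as a shift and turn from the pose commanded when the call began, along the tool's axes at that moment; what a row does not reach only later rows make up. A row lasts 1/8 s, in which the tool goes at most 62.5 mm and 10.7 degrees, less where a joint would pass 70% of its speed; a pose out of reach is approached as far as the arm can. A call with a gripper value outside its range is refused whole. The fingers move at their own pace and stop on an object; the grip force is fixed at half the most. Time passes only in rows, so rows that repeat a pose let the fingers close, or fill a call up. It gives the time, the measured TCP pose, the force, the opening and the grip force at its end, in the units of the state.
- manip.read_state(): the state, without advancing time (a new reading comes with each control period).
- optics.get_image(name): name is "side" or "top" or "wrist"; returns the picture (480x640x3 uint8, blue, green, red); there is no depth.
- optics.calibration(name): a dict with "fx", "fy", "cx", "cy" (pixels), "R" (3x3) and "t" (3): a world point X has camera coordinates R X + t. Camera axes: x right, y down, z forward; pixel columns grow to the right and rows downward; lengths in m; the calibration is good to about 2 mm. The wrist camera is an equidistant fisheye: a pixel r from the principal point sees the ray r / f radians off the axis. A picture is of the moment at which its call begins: read the wrist's pose just before it. calibration takes no time and is no camera call; for the wrist camera it gives the pose at the moment of the call.
- manip.job_done(): hands the job in; it is judged then, once.
The state is a dict: "clock": time; "joints": joint angles; "qd": joint speeds; "tau": joint torques, N m; "eef_pos": TCP position; "tool_rot": TCP orientation; "contact_force": force on the tool from outside, world axes, zero at the start; "wrist_torque": the same for the moment, N m; "opening": finger opening in m; "finger_force": force on a finger pad.
Only numpy, scipy, OpenCV 4.12 (cv2) and the standard library are available. Lean on these libraries where they do the work, as an engineer would, in place of code of your own. Each camera call takes 0.05 s, during which the arm holds its last target. There are 200 camera calls.

## Working session

There is one attempt and no reset: what is moved stays moved. The work goes in short steps, Python scripts to look and compute and a shell command to move; the robot and the scene stay as the last step left them, time stands still between calls to the robot, and variables do not carry over. Pictures are saved under pics/ and viewed, at most 10 in all, crops included, and the job is handed in when it is done.

```bash
ls; mkdir -p pics
python3 - <<'E'
from plant import manip, optics
import cv2,numpy as np
s=manip.read_state();print(s['clock'],s['eef_pos'],s['tool_rot'],s['opening'])
for n in("side","top","wrist"):
    c=optics.calibration(n);print(n,c)
    cv2.imwrite(f"pics/{n}0.png",optics.get_image(n))
E
```

```text
pics
0.0 [0.26592567 0.5925167  0.23019968] [ 2.09326583e-01  9.77845300e-01 -9.58197966e-04 -1.79505432e-04] 0.08504437415485876
side {'fx': 461.0547490793434, 'fy': 461.0547490793434, 'cx': 320.36541288203983, 'cy': 240.47510594080546, 'R': array([[ 0.9432689 , -0.33200242, -0.00426267],
       [-0.25880592, -0.72714299, -0.63583219],
       [ 0.20799826,  0.60086394, -0.77181556]]), 't': array([-0.54154451,  0.19010216,  1.23833571])}
top {'fx': 548.5026805742554, 'fy': 548.5026805742554, 'cx': 324.33429911389544, 'cy': 240.24426674544384, 'R': array([[ 0.02772432, -0.99960528, -0.00454284],
       [-0.98340993, -0.02645957, -0.17945695],
       [ 0.17926591,  0.0094428 , -0.98375534]]), 't': array([-0.04676906,  0.58375109,  1.23633498])}
wrist {'fx': 371.64829954431775, 'fy': 371.64829954431775, 'cx': 315.1565272970582, 'cy': 241.0720735423653, 'R': array([[ 0.41022504,  0.91198079, -0.0025402 ],
       [ 0.86191121, -0.3867896 ,  0.32787629],
       [ 0.29803436, -0.13669249, -0.94471725]]), 't': array([-0.64994799, -0.04297143,  0.38140284])}
```

View pics/top0.png

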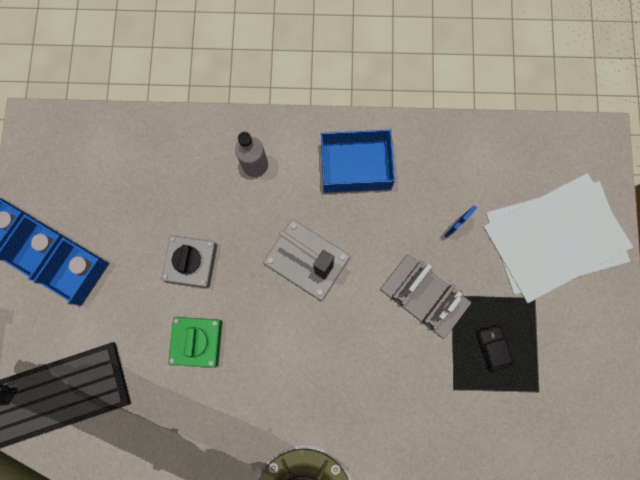

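View pics/side0.png

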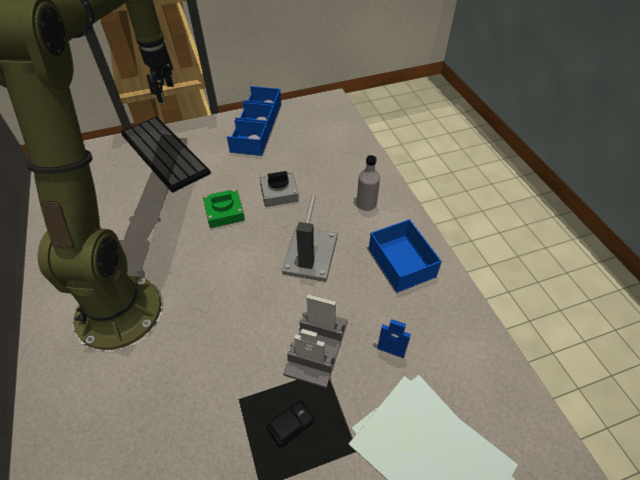

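The top view shows the rack at (427,295): the tabbed sample is in the slot at (446,312) and the blank at (418,280). The stand column is at (323,263) with the peg running to about (280,238), and the knob is at (186,260). I'll enlarge these areas to get precise pixel positions.

Run:
```python
import cv2,numpy as np
def crop(im,x0,y0,w,h,k):
    c=cv2.resize(im[y0:y0+h,x0:x0+w],None,fx=k,fy=k,interpolation=cv2.INTER_CUBIC)
    for i in range(0,w,10):
        cv2.line(c,(i*k,0),(i*k,8 if i%50 else 16),(0,0,255),1); 
        if i%20==0: cv2.putText(c,str(x0+i),(i*k,22),0,.35,(0,0,255),1)
    for i in range(0,h,10):
        cv2.line(c,(0,i*k),(8,i*k),(0,0,255),1)
        if i%20==0: cv2.putText(c,str(y0+i),(8,i*k+4),0,.35,(0,0,255),1)
    return c
def put(cs,f):
    H=max(c.shape[0] for c in cs)
    cv2.imwrite(f,np.hstack([cv2.copyMakeBorder(c,0,H-c.shape[0],0,0,0) for c in cs]))
t=cv2.imread('pics/top0.png');s=cv2.imread('pics/side0.png')
put([crop(t,380,250,95,95,4),crop(t,260,215,95,90,4)],'pics/topc.png')
put([crop(s,280,290,75,100,5),crop(s,260,170,80,115,5)],'pics/sidec.png')
```

```text
(no output)
```

View pics/topc.png

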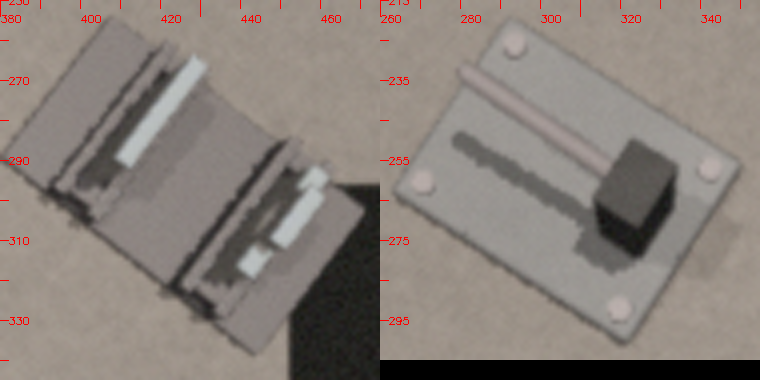

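View pics/sidec.png

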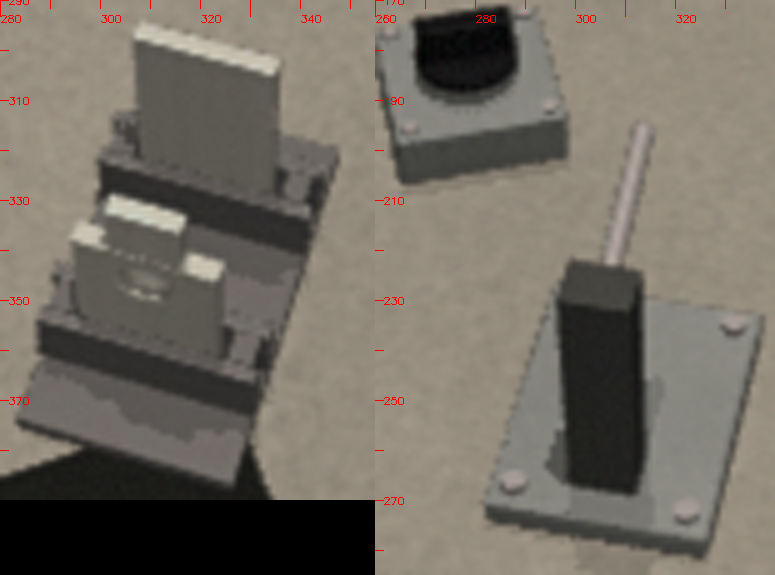

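Readings taken from the crops:
- Sample tab top centre: about (455,304.5) in top and (309.2,332.2) in side.
- Blank top centre: (420.2,277.5) in top and (321.6,299.8) in side.
- Peg end: (280,232.5) in top and (313.8,194.4) in side.
- Column top centre: (324.2,259.8) in top and (305.6,226.8) in side.

Next I'll triangulate these.

```bash
cat > h.py <<'E'
import numpy as np
from plant import manip, optics
from scipy.spatial.transform import Rotation as Ro
from scipy.optimize import least_squares
def ray(c,p,fish=False):
    c=optics.calibration(c) if isinstance(c,str) else c
    d=np.array([(p[0]-c['cx'])/c['fx'],(p[1]-c['cy'])/c['fy'],1.])
    if fish:
        r=np.hypot(d[0],d[1]);d=np.array([*(d[:2]/r*np.sin(r)),np.cos(r)])
    R=c['R'];d=R.T@d
    return -R.T@c['t'],d/np.linalg.norm(d)
def tri(*rays):
    A=sum(np.eye(3)-np.outer(d,d) for o,d in rays);b=sum((np.eye(3)-np.outer(d,d))@o for o,d in rays)
    X=np.linalg.solve(A,b);return X,[np.linalg.norm(np.cross(X-o,d))*1e3 for o,d in rays]
def atz(r,z): o,d=r;return o+d*(z-o[2])/d[2]
def rel(p,yaw_closing=None,st=None):
    "TCP target p (tool down), closing-axis yaw -> rows in tool axes (mm, rotvec)"
    s=st or manip.read_state();R=Ro.from_quat(s['tool_rot'])
    sh=R.inv().apply(np.array(p)-s['eef_pos'])*1e3
    out=[np.round(sh,1)]
    if yaw_closing is not None:
        c,q=np.cos(yaw_closing),np.sin(yaw_closing)
        y=np.array([c,q,0]);
        best=None
        for sg in(1,-1):
            yy=sg*y;z=np.array([0,0,-1.]);T=Ro.from_matrix(np.c_[np.cross(yy,z),yy,z])
            rv=(R.inv()*T).as_rotvec()
            out.append(np.round(rv,3))
    return out
E
python3 - <<'E'
from h import *
np.set_printoptions(precision=4,suppress=True)
P={'tab':((455,304.5),(309.2,332.2)),'blank':((420.25,277.5),(321.6,299.8)),'pegend':((280,232.5),(313.8,194.4)),'coltop':((324.25,259.75),(305.6,226.8)),
'knobguess':((186,260),(278,179))}
for k,(a,b) in P.items(): print(k,*tri(ray('top',a),ray('side',b)))
# edge directions
for n,z,pts in(('tab/body ends',.122,[(443.5,315.5),(459,294)]),('tab ends',.158,[(449.5,311),(460.6,298)]),('blank ends',.158,[(430,265),(410.7,290)]),
 ('base',.02,[(292.5,218.75),(350,256.25),(321.25,301.25),(263.75,263.75)])):
    q=[atz(ray('top',p),z)[:2] for p in pts];print(n,*q,'len',np.linalg.norm(q[1]-q[0]),'yaw',np.arctan2(*(q[1]-q[0])[::-1]),'mean',np.mean(q,0))
E
```

```text
tab [ 0.4372 -0.3114  0.157 ] [np.float64(1.7359547778310367), np.float64(1.735954777831006)]
blank [ 0.4925 -0.239   0.153 ] [np.float64(1.265617995030012), np.float64(1.2656179950300839)]
pegend [0.5758 0.0613 0.1899] [np.float64(1.900481095676402), np.float64(1.9004810956765517)]
coltop [ 0.5215 -0.0332  0.1795] [np.float64(1.4108842811278053), np.float64(1.4108842811277018)]
knobguess [0.5301 0.2886 0.0615] [np.float64(2.1485294249005187), np.float64(2.148529424900651)]
tab/body ends [ 0.4135 -0.294 ] [ 0.461  -0.3283] len 0.058527776752009535 yaw -0.6255197361607993 mean [ 0.4373 -0.3111]
tab ends [ 0.4215 -0.2992] [ 0.4494 -0.3229] len 0.03667571586983526 yaw -0.7050744268156962 mean [ 0.4355 -0.3111]
blank ends [ 0.518  -0.2589] [ 0.4634 -0.2177] len 0.068342686266239 yaw 2.4945860259705284 mean [ 0.4907 -0.2383]
base [0.6417 0.0483] [ 0.5534 -0.0931] [ 0.4441 -0.0273] [0.5297 0.1129] len 0.1666654466844321 yaw -2.1291710555590204 mean [0.5422 0.0102]
```

The heights check out: tab 157 mm against 158 mm, and peg end 190 mm. The sample-to-blank distance is 90 mm, as given. Rack y yaw is about 0.924 and stand y yaw about 1.03. Now I'll compute the move via the lock area, so I can see the knob from close by.

Run:
```python
from h import *
s=manip.read_state()
print(rel((.45,.27,.30),.924))
print(rel((.50,-.05,.30),.924))
print(rel((.437,-.311,.26),.924))
c=optics.calibration('wrist');print('cam rel tool',Ro.from_quat(s['tool_rot']).inv().apply(-c['R'].T@c['t']-s['eef_pos']))
print('bottle',tri(ray('top',(245,139)),ray('side',(371,159))))
```

```text
[array([-300. , -219.1,  -69.2]), array([-0.001,  0.   ,  0.225]), array([-0.000e+00, -2.000e-03, -2.917e+00])]
[array([-476.6, -490.6,  -68.8]), array([-0.001,  0.   ,  0.225]), array([-0.000e+00, -2.000e-03, -2.917e+00])]
[array([-526. , -754.4,  -28.4]), array([-0.001,  0.   ,  0.225]), array([-0.000e+00, -2.000e-03, -2.917e+00])]
cam rel tool [ 0.08393115  0.00121611 -0.14242648]
bottle (array([0.78155063, 0.14661426, 0.18620108]), [np.float64(1.622541355204935), np.float64(1.6225413552050472)])
```

```bash
python3 -m handwheel '[[-50,-36,-12,0,0,0.04,85],[-100,-73,-23,0,0,0.08,85],[-150,-110,-35,0,0,0.12,85],[-200,-146,-46,0,0,0.16,85],[-250,-183,-58,0,0,0.2,85],[-300,-219,-69,0,0,0.225,60],[-300,-219,-69,0,0,0.225,60],[-300,-219,-69,0,0,0.225,50],[-300,-219,-69,0,0,0.225,50],[-300,-219,-69,0,0,0.225,50]]'
python3 - <<'E'
from h import *;import cv2,pickle
c=optics.calibration('wrist');im=optics.get_image('wrist');cv2.imwrite('pics/w1.png',im);pickle.dump(c,open('w1.pkl','wb'))
print(rel((.50,-.05,.30)),rel((.45,-.235,.30)))
E
```

```text
clock: 1.4
eef_pos: [0.4492, 0.2718, 0.2998]
tool_rot: [0.316, 0.949, -0.0, -0.0]
contact_force: [-0.3, -0.2, -0.3]
opening: 0.0499
finger_force: 0.0
[array([-233.6, -226.7,    0. ])] [array([-3.047e+02, -4.046e+02,  1.000e-01])]
```

View pics/w1.png

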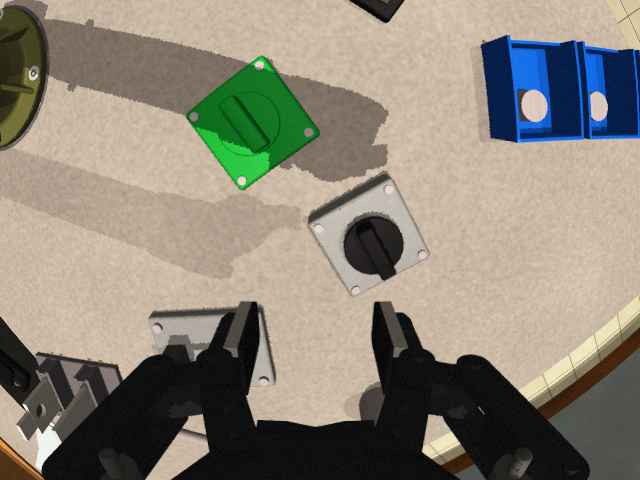

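The wrist view shows the black knob disc centred at about (373,245), with its bar from (365,224) to (388,275). The housing bolts are at (389,189), (318,228), (355,290) and (421,254), and the bottle and stand are clear of it. I'll move on to above the sample while computing the knob.

```bash
python3 -m handwheel '[[-50,-49,0,0,0,0,50],[-100,-97,0,0,0,0,50],[-145,-141,0,0,0,0,50],[-190,-185,0,0,0,0,50],[-234,-227,0,0,0,0,50],[-250,-280,0,0,0,0,50],[-268,-320,0,0,0,0,50],[-285,-362,0,0,0,0,50],[-305,-405,0,0,0,0,50],[-305,-405,0,0,0,0,50]]'
python3 - <<'E'
from h import *;import cv2,pickle
np.set_printoptions(precision=4,suppress=True)
c0=pickle.load(open('w1.pkl','rb'))
b=[atz(ray(c0,p,1),.042)[:2] for p in((389,189),(318,228),(355,290),(421,254))];print('bolts',*b,np.mean(b,0))
d=[np.arctan2(*(b[j]-b[i])[::-1]) for i,j in((1,0),(2,3),(1,2),(0,3))];print(d)
print('disc',atz(ray(c0,(373,245),1),.059))
e=[atz(ray(c0,p,1),.085)[:2] for p in((363.5,227),(386,277))];print('bar',*e,'yaw',np.arctan2(*(e[1]-e[0])[::-1]))
c=optics.calibration('wrist');im=optics.get_image('wrist');cv2.imwrite('pics/w2.png',im);pickle.dump(c,open('w2.pkl','wb'))
s=manip.read_state();print(s['eef_pos'])
E
```

```text
clock: 2.7
eef_pos: [0.448, -0.2405, 0.3006]
tool_rot: [0.321, 0.947, -0.001, 0.0]
contact_force: [0.2, 0.3, -0.1]
opening: 0.0497
finger_force: 0.0
bolts [0.4937 0.3416] [0.4829 0.2515] [0.5722 0.2404] [0.5818 0.3302] [0.5327 0.2909]
[np.float64(1.4508335629348417), np.float64(1.4643227736428284), np.float64(-0.12302623316864364), np.float64(-0.12920190434904713)]
disc [0.5307 0.2914 0.059 ]
bar [0.4988 0.2967] [0.5595 0.2847] yaw -0.19454936206729787
[ 0.4491 -0.2377  0.3004]
```

View pics/w2.png

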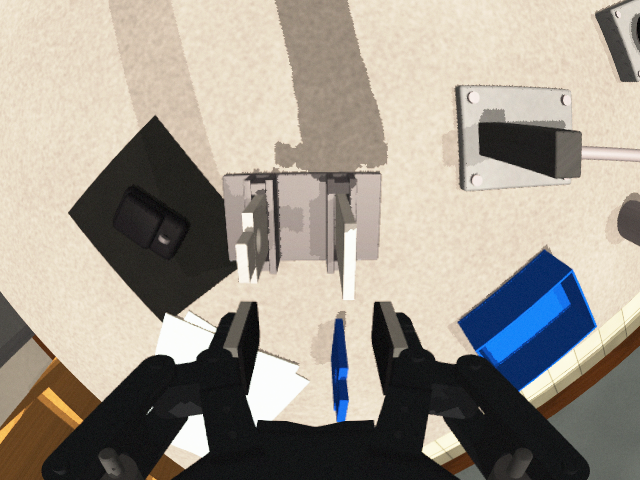

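This view shows the sample left at about (250,240), with its tab top from (246,231) to (243,282). The blank top is at (348,260), the slots run straight along the image, and the blue look-alike and mouse are clear of the path. Now I'll triangulate the tab and blank tops with the wrist view.

Run:
```python
from h import *;import cv2,pickle
np.set_printoptions(precision=4,suppress=True)
c=pickle.load(open('w2.pkl','rb'))
print('tab',tri(ray('top',(455,304.5)),ray('side',(309.2,332.2)),ray(c,(243.5,256),1)), atz(ray(c,(243.5,256),1),.158))
print('blank',tri(ray('top',(420.25,277.5)),ray('side',(321.6,299.8)),ray(c,(349,260),1)),atz(ray(c,(349,260),1),.158))
e=[atz(ray(c,p,1),.158)[:2] for p in((348,224),(349,299))];print(e,np.arctan2(*(e[1]-e[0])[::-1]))
print('knob',tri(ray(pickle.load(open('w1.pkl','rb')),(375,250),1),ray('top',(186,260)),ray('side',(278,179))))
im=cv2.imread('pics/w2.png')
cv2.imwrite('pics/w2c.png',np.hstack([cv2.resize(im[180:310,215:375],None,fx=4,fy=4,interpolation=cv2.INTER_CUBIC)]))
print(rel((.437,-.311,.21),.924),rel((.437,-.311,.128),.924))
```

```text
tab (array([ 0.4371, -0.3096,  0.1518]), [np.float64(2.983568242991495), np.float64(2.6753989795613298), np.float64(2.7995476327498943)]) [ 0.4344 -0.3044  0.158 ]
blank (array([ 0.4927, -0.2385,  0.1522]), [np.float64(1.4819775219920406), np.float64(1.2195637197648395), np.float64(0.7495240359817362)]) [ 0.4906 -0.2367  0.158 ]
[array([ 0.4649, -0.2192]), array([ 0.5205, -0.258 ])] -0.6095790570208466
knob (array([0.5318, 0.2892, 0.0623]), [np.float64(3.775788267141311), np.float64(3.926678326539377), np.float64(1.0309596613586811)])
[array([-34.7, -65.7,  90.4]), array([ 0.   ,  0.   , -0.003]), array([ 0.   , -0.   ,  3.139])] [array([-34.7, -65.7, 172.4]), array([ 0.   ,  0.   , -0.003]), array([ 0.   , -0.   ,  3.139])]
```

View pics/w2c.png

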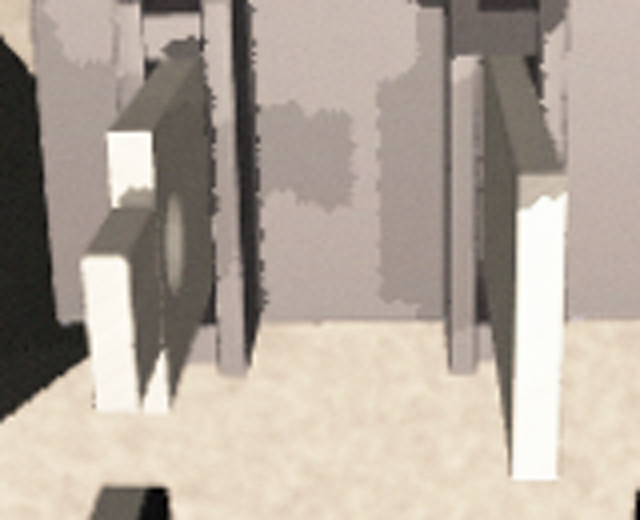

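The crop puts the tab top centre at (243,263) and the blank top centre at (350,262), with both plates parallel to the tool x axis.

Run:
```python
from h import *;import cv2,pickle
np.set_printoptions(precision=4,suppress=True)
c=pickle.load(open('w2.pkl','rb'))
print('tab',tri(ray('top',(455,304.5)),ray('side',(309.2,332.2)),ray(c,(243,263),1)), atz(ray(c,(243,263),1),.158))
print('blank',tri(ray('top',(420.25,277.5)),ray('side',(321.6,299.8)),ray(c,(350.2,262),1)),atz(ray(c,(350.2,262),1),.158))
for p in(((239.2,243.5),(245,282.5)),((350.5,224),(348.8,300))):
    e=[atz(ray(c,q,1),.158)[:2] for q in p];print(np.linalg.norm(e[1]-e[0]),np.arctan2(*(e[1]-e[0])[::-1]))
```

```text
tab (array([ 0.438 , -0.3108,  0.1557]), [np.float64(2.5484257318558106), np.float64(1.114115032204794), np.float64(1.586179582914659)]) [ 0.4389 -0.3089  0.158 ]
blank (array([ 0.4931, -0.2385,  0.1532]), [np.float64(1.9542139428996588), np.float64(0.8378028210088369), np.float64(1.5835731235985986)]) [ 0.4927 -0.237   0.158 ]
0.0356613409005921 -0.586776295178376
0.06876310957060973 -0.6414997749068266
```

```bash
python3 -m handwheel '[[-20,-35,30,0,0,0,50],[-35,-65,80,0,0,0,50],[-35,-65,120,0,0,0,50],[-35,-65,150,0,0,0,50],[-35,-65,172,0,0,0,50],[-35,-65,172,0,0,0,50],[-35,-65,172,0,0,0,50],[-35,-65,172,0,0,0,0],[-35,-65,172,0,0,0,0],[-35,-65,172,0,0,0,0]]'
python3 - <<'E'
from h import *
print(manip.read_state())
E
```

```text
clock: 4.0
eef_pos: [0.4389, -0.31, 0.1292]
tool_rot: [0.318, 0.948, 0.0, 0.001]
contact_force: [0.2, -0.6, 3.9]
opening: 0.0089
finger_force: 59.6
{'clock': 4.0, 'joints': array([-0.17298261,  0.1973979 ,  0.82231241,  1.88500694, -0.16064293,
        1.12463666,  1.63298642]), 'qd': array([ 0.00145602,  0.00110713, -0.00021457, -0.00232406, -0.00169444,
        0.00325673, -0.00065983]), 'tau': array([-6.59018126e-02, -2.75475436e+01,  4.22791913e+00, -2.70748204e+01,
       -2.03655328e-02, -5.22033521e-02, -1.74932093e-04]), 'eef_pos': array([ 0.43886826, -0.30997462,  0.12918288]), 'tool_rot': array([3.17844773e-01, 9.48142326e-01, 1.85915411e-05, 9.10734742e-04]), 'contact_force': array([ 0.17835325, -0.61946149,  3.87526842]), 'wrist_torque': array([-0.01101831,  0.13321656, -0.01098297]), 'finger_force': 59.56146955490112, 'opening': 0.008905923815896373}
```

```bash
python3 -m handwheel '[[0,0,-10,0,0,0,0],[0,0,-30,0,0,0,0],[0,0,-55,0,0,0,0],[0,0,-85,0,0,0,0],[0,0,-115,0,0,0,0],[0,0,-150,0,0,0,0],[0,0,-180,0,0,0,0],[0,0,-206,0,0,0,0],[0,0,-206,0,0,0,0],[0,0,-206,0,0,0,0]]'
python3 - <<'E'
from h import *;import cv2,pickle
u=np.array([np.cos(1.03),np.sin(1.03)]);O=np.array([.5435,.0095])
for y in(.13,.11):
  for z in(.30,.215): p=[*(O+y*u),z];print(y,p,rel(p,1.03))
E
```

```text
clock: 5.25
eef_pos: [0.4377, -0.3092, 0.3331]
tool_rot: [0.318, 0.948, 0.0, -0.001]
contact_force: [-0.1, 0.5, -2.5]
opening: 0.0095
finger_force: 58.8
0.13 [np.float64(0.6104264498460942), np.float64(0.12094886859451844), 0.3] [array([121.3, 447.3,  33.2]), array([-0.   , -0.002, -0.106]), array([-3.000e-03,  0.000e+00,  3.035e+00])]
0.13 [np.float64(0.6104264498460942), np.float64(0.12094886859451844), 0.215] [array([121.2, 447.4, 118.2]), array([-0.   , -0.002, -0.106]), array([-3.000e-03,  0.000e+00,  3.035e+00])]
0.11 [np.float64(0.6001300729466951), np.float64(0.10380288881074637), 0.3] [array([119.2, 427.4,  33.2]), array([-0.   , -0.002, -0.106]), array([-3.000e-03,  0.000e+00,  3.035e+00])]
0.11 [np.float64(0.6001300729466951), np.float64(0.10380288881074637), 0.215] [array([119.1, 427.5, 118.2]), array([-0.   , -0.002, -0.106]), array([-3.000e-03,  0.000e+00,  3.035e+00])]
```

```bash
python3 -m handwheel '[[12,45,-12,0,0,-0.02,0],[27,100,-12,0,0,-0.04,0],[42,155,-12,0,0,-0.06,0],[57,210,-12,0,0,-0.08,0],[72,265,-12,0,0,-0.1,0],[87,320,-12,0,0,-0.106,0],[102,375,-12,0,0,-0.106,0],[114,420,-12,0,0,-0.106,0],[121,447,0,0,0,-0.106,0],[121,447,0,0,0,-0.106,0]]'
python3 - <<'E'
from h import *;import cv2,pickle
c=optics.calibration('wrist');im=optics.get_image('wrist');pickle.dump(c,open('w3.pkl','wb'));cv2.imwrite('pics/w3.png',im)
cv2.imwrite('pics/side3.png',optics.get_image('side'));cv2.imwrite('pics/top3.png',optics.get_image('top'))
s=manip.read_state();print(s['eef_pos'],s['tool_rot'])
t=cv2.imread('pics/side3.png')
def z(a,x,y,w,h,k):return cv2.resize(a[y:y+h,x:x+w],None,fx=k,fy=k,interpolation=cv2.INTER_CUBIC)
m=np.zeros((480,800,3),np.uint8);m[:,:427]=cv2.resize(im,(427,320)).repeat(1,0)[np.minimum(np.arange(480),319)];m[:480,430:790]=z(t,270,130,90,120,4);cv2.imwrite('pics/m3.png',m)
E
```

```text
clock: 6.5
eef_pos: [0.6101, 0.1223, 0.3304]
tool_rot: [0.265, 0.964, -0.002, -0.003]
contact_force: [0.2, -0.1, -2.9]
opening: 0.0087
finger_force: 59.4
[0.61087065 0.11740879 0.33383967] [ 2.68674505e-01  9.63230570e-01 -9.17371187e-04 -1.94821095e-04]
```

View pics/w3.png

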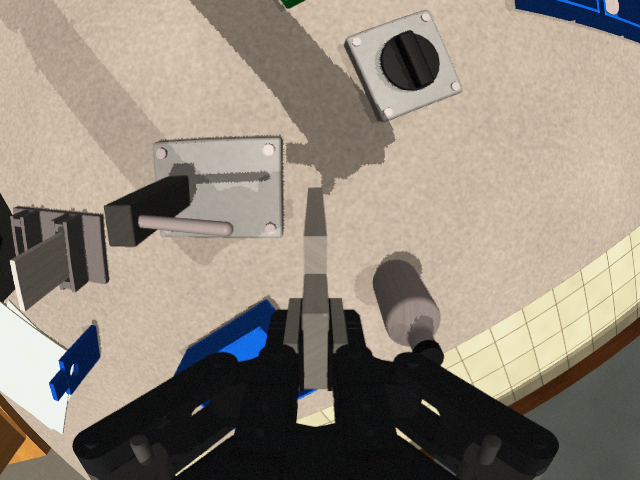

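The wrist view shows the plate hanging plumb in the grip. The peg is to its left with its rounded tip at (228,229), the base bolts are at (161,153), (268,150) and (270,228), and the bottle at (405,300) is clear. Next I'll fit the stand pose with all these observations.

Run:
```python
from h import *;import pickle
np.set_printoptions(precision=4,suppress=True)
T=optics.calibration('top');S=optics.calibration('side');W=pickle.load(open('w3.pkl','rb'))
obs=[(T,0,(280,232.5),(0,.0608,.1906)),(S,0,(313.8,194.4),(0,.0608,.1906)),(W,1,(232,229.5),(0,.0608,.1906)),
(T,0,(324.25,259.75),(0,-.05,.182)),(S,0,(305.6,226.8),(0,-.05,.182))]
for p,l in zip([(292.5,218.75),(350,256.25),(321.25,301.25),(263.75,263.75)],[(.065,.085),(.065,-.085),(-.065,-.085),(-.065,.085)]): obs.append((T,0,p,(*l,.02)))
def f(v,full=False):
    R=Ro.from_euler('z',v[2]).as_matrix();r=[]
    for c,fi,p,l in obs:
        X=R@np.array(l)+[v[0],v[1],0];o,d=ray(c,p,fi);k=np.cross(X-o,d)*1e3;r.append(k)
    return np.array(r) if full else np.ravel(r)
q=least_squares(f,[.5435,.0095,1.03],loss='soft_l1');print(q.x,np.linalg.norm(f(q.x,1),axis=1))
b=[atz(ray(W,p,1),.022)[:2] for p in((161,153),(268,150),(270,228))];print(b,(b[0]+b[2])/2,np.arctan2(*(b[1]-b[0])[::-1]),np.arctan2(*(b[1]-b[2])[::-1])-np.pi/2)
tip=tri(ray(W,(232,229.5),1),ray(T,(280,232.5)),ray(S,(313.8,194.4)));print(tip,atz(ray(W,(232,229.5),1),.1906))
a=[atz(ray(W,p,1),z)[:2] for p,z in(((226,229),.189),((180,224),.177))];print('peg yaw',np.arctan2(*(a[0]-a[1])[::-1]))
u=np.array([np.cos(q.x[2]),np.sin(q.x[2])])
# plate check
for p,z in(((303,388),.363),((327,388),.363),((305,237),.327),((327,237),.327)): print(atz(ray(W,p,1),z))
for y in(.11,.0,-.005):
  for z in(.1906+.0243,.205): print(y,z,rel([*(q.x[:2]+y*u),z],q.x[2])[:2])
```

```text
[ 0.5445  0.0097 -0.5481] [2.414  1.6005 2.9558 1.2438 4.4363 2.459  4.2031 1.7756 4.7928]
[array([ 0.4675, -0.0232]), array([0.5414, 0.0961]), array([0.6263, 0.0449])] [0.5469 0.0109] 1.0166068020247567 1.028556606757724
(array([0.5771, 0.0621, 0.1886]), [np.float64(1.9918232079627436), np.float64(2.9638917556038824), np.float64(1.0096489566643865)]) [0.5788 0.063  0.1906]
peg yaw 1.0082150651378115
[0.6206 0.1121 0.363 ]
[0.6253 0.12   0.363 ]
[0.5783 0.1377 0.327 ]
[0.583  0.1455 0.327 ]
0.11 0.21489999999999998 [array([-108.9, -126.7,  119.2]), array([-0.001,  0.002,  1.575])]
0.11 0.205 [array([-108.9, -126.7,  129.1]), array([-0.001,  0.002,  1.575])]
0.0 0.21489999999999998 [array([   1.1, -126.3,  119.2]), array([-0.001,  0.002,  1.575])]
0.0 0.205 [array([   1.1, -126.2,  129.1]), array([-0.001,  0.002,  1.575])]
-0.005 0.21489999999999998 [array([   6.1, -126.2,  119.2]), array([-0.001,  0.002,  1.575])]
-0.005 0.205 [array([   6.1, -126.2,  129.1]), array([-0.001,  0.002,  1.575])]
```

The stand fit is good: origin (0.5445, 0.0097), peg yaw 1.0226, residuals 1–5 mm, and the peg end agrees to about 2 mm. Next come the approach rows.

```bash
cat > st.py <<'E'
from h import *
O=np.array([.5447,.0100]);Y=1.0215;u=np.array([np.cos(Y),np.sin(Y)])
def at(y,z): return rel([*(O+y*u),z],Y)[:2]
E
python3 - <<'E'
from st import *
for y,z in((.13,.222),(.085,.222)):print(at(y,z))
E
```

```text
[array([  0.4,   4.1, 111.8]), array([-0.002,  0.   ,  0.005])]
[array([  0.6, -40.9, 111.9]), array([-0.002,  0.   ,  0.005])]
```

```bash
python3 -m handwheel '[[0,4,20,0,0,0.005,0],[0,4,45,0,0,0.005,0],[0,4,70,0,0,0.005,0],[0,4,95,0,0,0.005,0],[0,4,112,0,0,0.005,0],[0,-10,112,0,0,0.005,0],[0,-25,112,0,0,0.005,0],[0,-41,112,0,0,0.005,0],[0,-41,112,0,0,0.005,0],[0,-41,112,0,0,0.005,0]]'
python3 - <<'E'
from st import *;import cv2,pickle
W=optics.calibration('wrist');im=optics.get_image('wrist');sd=optics.get_image('side');tp=optics.get_image('top')
pickle.dump(W,open('w4.pkl','wb'))
cv2.imwrite('pics/w4.png',im);cv2.imwrite('pics/side4.png',sd);cv2.imwrite('pics/top4.png',tp)
def z(a,x,y,w,h,k):return cv2.resize(a[y:y+h,x:x+w],None,fx=k,fy=k,interpolation=cv2.INTER_CUBIC)
m=np.hstack([z(im,140,150,220,240,2),z(sd,270,150,80,120,4)]);print(m.shape);cv2.imwrite('pics/m4.png',m)
for y,zz in((.06,.2215),(.04,.216),(.01,.208),(-.005,.204),(-.005,.198),(-.005,.194)):print(at(y,zz))
E
```

```text
clock: 7.9
eef_pos: [0.5903, 0.0854, 0.223]
tool_rot: [0.269, 0.963, 0.001, 0.0]
contact_force: [-0.2, 0.2, -3.0]
opening: 0.0089
finger_force: 59.5
(480, 760, 3)
[array([ -0.7, -28.4,   0.8]), array([0.   , 0.   , 0.005])]
[array([ -0.6, -48.4,   6.3]), array([0.   , 0.   , 0.005])]
[array([ -0.4, -78.4,  14.3]), array([0.   , 0.   , 0.005])]
[array([ -0.4, -93.4,  18.3]), array([0.   , 0.   , 0.005])]
[array([ -0.4, -93.4,  24.3]), array([0.   , 0.   , 0.005])]
[array([ -0.4, -93.4,  28.3]), array([0.   , 0.   , 0.005])]
```

View pics/m4.png

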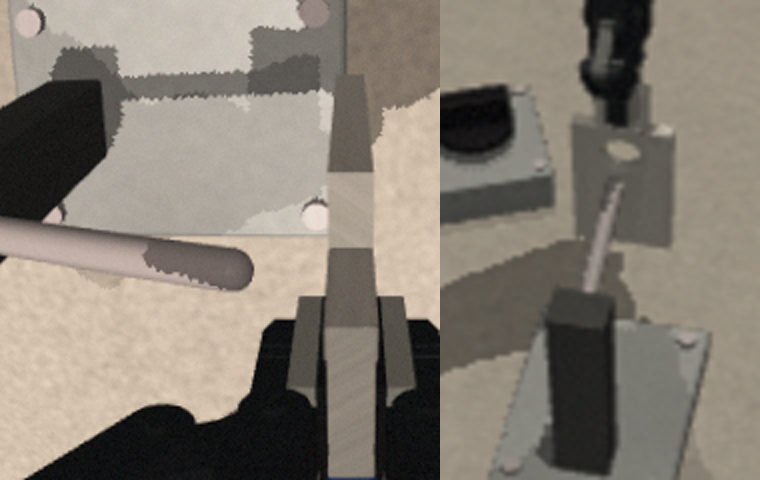

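The wrist view shows the peg end at (266,285), just left of the plate. The side view shows the eye at (315.5,187.8) and the peg end at (314.2,195). I'll check these against predictions.

Run:
```python
from st import *;import pickle
np.set_printoptions(precision=4,suppress=True)
W=pickle.load(open('w4.pkl','rb'));s=manip.read_state();S=optics.calibration('side');T=optics.calibration('top')
def pr(c,X):
    x=c['R']@X+c['t'];return x[:2]/x[2]*c['fx']+[c['cx'],c['cy']]
e=s['eef_pos']-[0,0,.031]; pe=np.array([*(O+.0608*u),.1906])
print('eye pred side',pr(S,e),'peg end pred side',pr(S,pe))
# eye-from-peg offset measured: side, plus peg end via wrist
X,r=tri(ray(W,(266,285),1),ray(T,(280,232.5)),ray(S,(314,194.7)));print(X,r)
print('W at z',atz(ray(W,(266,285),1),.1906))
def loc(p): d=p[:2]-O;return np.array([d@u,d@np.array([u[1],-u[0]]),p[2]])
print('tcp loc(y,x,z)',loc(s['eef_pos']),'pegend loc',loc(X))
# eye intersect side ray with plane through tcp perpendicular u
o,d=ray(S,(315.5,187.75));t=((s['eef_pos']-o)[:2]@u)/(d[:2]@u);print('eye loc',loc(o+t*d))
```

```text
eye pred side [315.2044 187.0068] peg end pred side [313.2914 194.2134]
[0.5774 0.0622 0.1876] [np.float64(1.9508462407941844), np.float64(3.0551407122367733), np.float64(1.1704118997742097)]
W at z [0.5783 0.0638 0.1906]
tcp loc(y,x,z) [ 0.0884 -0.0008  0.2224] pegend loc [0.0616 0.0006 0.1876]
eye loc [0.0884 0.     0.1887]
```

Alignment agrees within about 1 mm, so I'm inserting.

```bash
python3 -m handwheel '[[0,-15,0,0,0,0.005,0],[0,-28,1,0,0,0.005,0],[0,-38,4,0,0,0.005,0],[0,-48,6,0,0,0.005,0],[0,-58,9,0,0,0.005,0],[0,-68,11,0,0,0.005,0],[0,-78,14,0,0,0.005,0],[0,-86,16,0,0,0.005,0],[0,-93,18,0,0,0.005,0],[0,-93,18,0,0,0.005,0]]'
python3 - <<'E'
from st import *
for z in(.2,.198,.196,.194):print(at(-.005,z))
E
```

```text
clock: 9.3
eef_pos: [0.5415, 0.0048, 0.2042]
tool_rot: [0.272, 0.962, 0.0, -0.0]
contact_force: [-0.0, -0.4, -2.6]
opening: 0.0094
finger_force: 59.5
[array([-0.1,  1.1,  4.2]), array([ 0.   , -0.   , -0.002])]
[array([-0.1,  1.1,  6.2]), array([ 0.   , -0.   , -0.002])]
[array([-0.1,  1.1,  8.2]), array([ 0.   , -0.   , -0.002])]
[array([-0.1,  1.1, 10.2]), array([ 0.   , -0.   , -0.002])]
```

No contact on the way in. Now I'll lower slowly until the weight is on the peg.

```bash
python3 -m handwheel '[[0,0,2,0,0,0,0],[0,0,3,0,0,0,0],[0,0,4,0,0,0,0],[0,0,5,0,0,0,0],[0,0,5.5,0,0,0,0],[0,0,6,0,0,0,0],[0,0,6,0,0,0,0],[0,0,6,0,0,0,0],[0,0,6,0,0,0,0],[0,0,6,0,0,0,0]]'
```

```text
clock: 10.55
eef_pos: [0.5417, 0.0054, 0.1984]
tool_rot: [0.272, 0.962, 0.0, 0.0]
contact_force: [-0.6, 0.5, -2.9]
opening: 0.009
finger_force: 59.5
```

```bash
python3 -m handwheel '[[0,0,0.5,0,0,0,0],[0,0,1,0,0,0,0],[0,0,1.5,0,0,0,0],[0,0,2,0,0,0,0],[0,0,2.5,0,0,0,0],[0,0,2.5,0,0,0,0],[0,0,2.5,0,0,0,0],[0,0,2.5,0,0,0,0],[0,0,2.5,0,0,0,0],[0,0,2.5,0,0,0,0]]'
```

```text
clock: 11.8
eef_pos: [0.542, 0.0055, 0.1973]
tool_rot: [0.272, 0.962, 0.001, 0.0]
contact_force: [-3.7, 0.0, 6.8]
opening: 0.0087
finger_force: 61.0
```

The weight is on the peg: about 10 N upward with a small sideways component. I'll ease up slightly and release.

```bash
python3 -m handwheel '[[0,0,-1,0,0,0,0],[0,0,-1,0,0,0,0],[0,0,-1,0,0,0,8],[0,0,-1,0,0,0,14],[0,0,-1,0,0,0,20],[0,0,-1,0,0,0,30],[0,0,-1,0,0,0,36],[0,0,-1,0,0,0,36],[0,0,-1,0,0,0,36],[0,0,-1,0,0,0,36]]'
python3 - <<'E'
from st import *;import cv2
im=optics.get_image('wrist');sd=optics.get_image('side')
cv2.imwrite('pics/w5.png',im);cv2.imwrite('pics/side5.png',sd)
def z(a,x,y,w,h,k):return cv2.resize(a[y:y+h,x:x+w],None,fx=k,fy=k,interpolation=cv2.INTER_CUBIC)
cv2.imwrite('pics/m5.png',np.hstack([z(im,160,150,220,240,2),z(sd,270,150,80,120,4)]))
E
```

```text
clock: 13.05
eef_pos: [0.5417, 0.0055, 0.1968]
tool_rot: [0.272, 0.962, 0.0, 0.0]
contact_force: [0.2, -0.1, 0.3]
opening: 0.0363
finger_force: 0.0
```

View pics/m5.png

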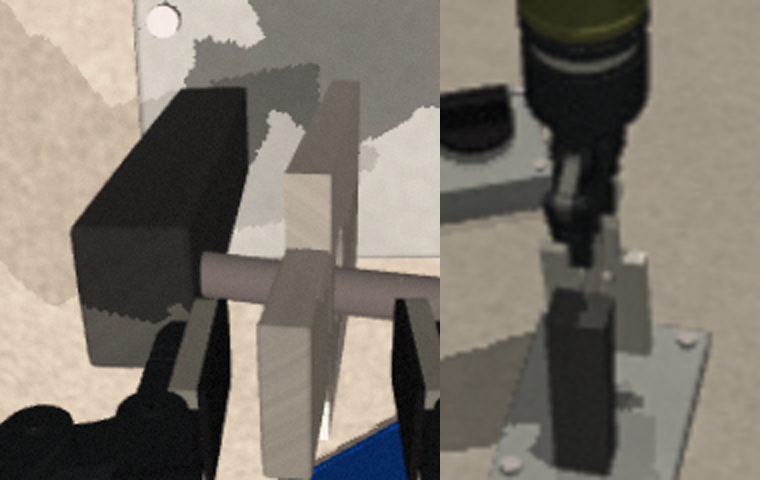

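The plate hangs on the peg between the open fingers, its tab leaning slightly toward the column and not touched. I'll shift 3 mm to centre, rise, then go to the knob.

```bash
python3 -m handwheel '[[0,-3,0,0,0,0,36],[0,-3,-10,0,0,0,36],[0,-3,-30,0,0,0,36],[0,-3,-50,0,0,0,36],[0,-3,-75,0,0,0,36],[0,-3,-100,0,0,0,36],[0,-3,-120,0,0,0,50],[0,-3,-120,0,0,0,50],[0,-3,-120,0,0,0,50],[0,-3,-120,0,0,0,50]]'
python3 - <<'E'
from st import *;import cv2
sd=optics.get_image('side');cv2.imwrite('pics/side6.png',sd);tp=optics.get_image('top');cv2.imwrite('pics/top6.png',tp)
print(rel((.530,.291,.30),1.44),rel((.530,.291,.16),1.44))
E
```

```text
clock: 14.4
eef_pos: [0.5396, 0.0029, 0.3158]
tool_rot: [0.272, 0.962, -0.0, -0.001]
contact_force: [-0.1, 0.2, -0.4]
opening: 0.0498
finger_force: 0.0
[array([159.1, 240.4,  16. ]), array([-0.001, -0.001, -0.42 ]), array([-2.000e-03,  1.000e-03,  2.722e+00])] [array([158.9, 240.5, 156. ]), array([-0.001, -0.001, -0.42 ]), array([-2.000e-03,  1.000e-03,  2.722e+00])]
```

```bash
python3 -m handwheel '[[25,40,0,0,0,-0.08,50],[55,80,0,0,0,-0.16,50],[85,125,0,0,0,-0.24,50],[110,165,0,0,0,-0.32,50],[135,205,5,0,0,-0.40,50],[159,240,16,0,0,-0.42,50],[159,240,50,0,0,-0.42,50],[159,240,90,0,0,-0.42,50],[159,240,100,0,0,-0.42,50],[159,240,100,0,0,-0.42,50]]'
python3 - <<'E'
from h import *;import cv2,pickle
np.set_printoptions(precision=4,suppress=True)
s=manip.read_state();print(s['joints'][6])
W=optics.calibration('wrist');im=optics.get_image('wrist');cv2.imwrite('pics/w7.png',im);pickle.dump(W,open('w7.pkl','wb'))
def prf(c,X):
    x=c['R']@np.array(X)+c['t'];r=np.hypot(x[0],x[1]);return x[:2]/r*np.arctan2(r,x[2])*c['fx']+[c['cx'],c['cy']]
# rectify: virtual overhead map on plane z, in metres around knob
def ortho(z,h=.075,n=300):
    g=np.linspace(-h,h,n);mx=np.zeros((n,n),np.float32);my=mx.copy()
    for i,dx in enumerate(g[::-1]):
        for j,dy in enumerate(g[::-1]):
            mx[i,j],my[i,j]=prf(W,(.5315+dx,.2908+dy,z))
    return cv2.remap(im,mx,my,cv2.INTER_LINEAR)
for z in(.04,.059,.085):
    o=ortho(z);cv2.imwrite(f'pics/o{int(z*1000)}.png',o)
    g=o.max(2);m=((g<70)*255).astype(np.uint8)
    n,l,st,c=cv2.connectedComponentsWithStats(m);k=l[150,150] or 1+np.argmax(st[1:,4])
    print(z,prf(W,(.5315,.2908,z)),st[k],c[k],'centre',.5315+.075-c[k][1]/299*.15,.2908+.075-c[k][0]/299*.15)
o=ortho(.085);g=o.max(2)
print(g[40:260:10,40:260:10])
E
```

```text
clock: 15.75
eef_pos: [0.5304, 0.2907, 0.2168]
tool_rot: [0.065, 0.998, -0.0, -0.0]
contact_force: [0.8, 0.6, 0.4]
opening: 0.0501
finger_force: 0.0
0.9515477079402421
0.04 [314.8763 213.4733] [   79    50   143   161 16606] [150.3689 135.0245] centre 0.5387619518995632 0.2903640955821666
0.059 [314.828  219.2727] [   82    66   134   151 14689] [148.9048 145.8169] centre 0.5333476900444921 0.29109858190245885
0.085 [314.7522 228.4055] [   86    88   122   138 12264] [146.9367 160.6047] centre 0.5259290819365268 0.2920859237248755
[[201 199 202 201 201 215 199 201 209 202 198 204 200 199 208 203 206 205
  209 201 198 205]
 [206 202 193 202 199 207 207 211 206 203 194 207 200 207 202 198 207 206
  202 207 204 207]
 [206 202 192 199 202 201 200 202 208 205 206 206 211 201 207 207 201 197
  199 206 197 206]
 [204 199 207 183 194 198 208 202 207 210 202 209 202 200 205 205 209 207
  201 194 197 205]
 [197 206 202 207 226 184 187 186 180 174 166 167 188 207 199 202 206 204
  204 202 197 192]
 [197 201 180 133 203 187 191 189 189 185  48  30  27 106 186 189 188 182
  175 174 168 195]
 [202
[... 783 characters left out ...]
3  16  11   9  13  37  12 172
  174 172 179 175]
 [123 104 120 119 117 110  25  21  25  16  18  20   6  11  13  14  27 126
  172 172 183 178]
 [131  96 117 118 119 117  15  22  24  21  19  21  10  16  13   7  87  87
  175 170 177 178]
 [131 101 121 120 118 115 120  27  21   8  10  10  11  15  34  89  87  88
  177 165 179 180]
 [128 110 118 122 117 120 119 118  90  15  19  14  15  74 111 115 115  91
  174 153 180 176]
 [124 118 143 116 118 120 118 116 117 119 117  94 192 198 147 116 111 116
  174 146 179 174]
 [129 124 148  85 121 117 120 121 115 118 115 117 203 197 203 199 198 200
  172 139 181 179]
 [135 112 117 118 119 117 119 118 121 118 118 118 202 202 199 202 198 234
  223 145 179 176]]
```

The wrist measurement gives a disc width of 67 mm, as expected. The knob centre is (0.5316, 0.2911), and the bar's far end matches its top at 85 mm, with yaw about -0.1.

Run:
```python
from h import *
print(rel((.5316,.2911,.066),1.454)[:2])
```

```text
[array([-4.00e-01,  1.00e-01,  1.52e+02]), array([ 0.001,  0.001, -0.014])]
```

```bash
python3 -m handwheel '[[-0.5,0,40,0,0,-0.014,50],[-0.5,0,80,0,0,-0.014,50],[-0.5,0,115,0,0,-0.014,50],[-0.5,0,138,0,0,-0.014,50],[-0.5,0,150,0,0,-0.014,50],[-0.5,0,150,0,0,-0.014,50],[-0.5,0,150,0,0,-0.014,0],[-0.5,0,150,0,0,-0.014,0],[-0.5,0,150,0,0,-0.014,0],[-0.5,0,150,0,0,-0.014,0]]'
```

```text
clock: 17.05
eef_pos: [0.5316, 0.2908, 0.0678]
tool_rot: [0.058, 0.998, 0.001, 0.001]
contact_force: [1.4, 0.4, 3.0]
opening: 0.0165
finger_force: 62.6
```

The bar is gripped and well centred. Now I'll press down and hold.

```bash
python3 -m handwheel '[[0,0,2,0,0,0,0],[0,0,4,0,0,0,0],[0,0,6,0,0,0,0],[0,0,8,0,0,0,0],[0,0,9,0,0,0,0],[0,0,9.5,0,0,0,0],[0,0,9.5,0,0,0,0],[0,0,9.5,0,0,0,0],[0,0,9.5,0,0,0,0],[0,0,9.5,0,0,0,0]]'
```

```text
clock: 18.3
eef_pos: [0.5319, 0.2909, 0.0604]
tool_rot: [0.058, 0.998, 0.001, 0.001]
contact_force: [-3.4, -2.9, 18.7]
opening: 0.0164
finger_force: 64.8
```

It is fully down: 18.7 N, about 8 mm of travel. Now I'll turn clockwise, which is + about tool z (down).

```bash
python3 -m handwheel '[[0,0,0,0,0,0.15,0],[0,0,0,0,0,0.3,0],[0,0,0,0,0,0.45,0],[0,0,0,0,0,0.6,0],[0,0,0,0,0,0.75,0],[0,0,0,0,0,0.9,0],[0,0,0,0,0,1.05,0],[0,0,0,0,0,1.18,0],[0,0,0,0,0,1.27,0],[0,0,0,0,0,1.3,0]]'
python3 - <<'E'
from h import *
s=manip.read_state();print(s['joints'],s['wrist_torque'],s['contact_force'],s['eef_pos'],s['tool_rot'])
E
```

```text
clock: 19.55
eef_pos: [0.5321, 0.2911, 0.0604]
tool_rot: [0.651, 0.759, 0.001, 0.0]
contact_force: [-3.5, -2.5, 19.0]
opening: 0.0165
finger_force: 64.8
[-0.96780114  0.39721527  0.51517832  1.76913542 -0.22500915  1.03078345
 -0.21748459] [-0.64167603  0.78476792  0.12375731] [-3.51766025 -2.51772309 19.02551892] [0.53213283 0.29111656 0.06040156] [6.51158583e-01 7.58940198e-01 1.49915274e-03 1.69136449e-04]
```

Turned 1.30 rad. I'll nudge it to the stop, let it rise while still gripped, then release and lift.

```bash
python3 -m handwheel '[[0,0,0,0,0,0.03,0],[0,0,0,0,0,0.03,0],[0,0,-3,0,0,0.02,0],[0,0,-6,0,0,0.01,0],[0,0,-9,0,0,0,0],[0,0,-9.5,0,0,0,0],[0,0,-9.5,0,0,0,25],[0,0,-9.5,0,0,0,45],[0,0,-9.5,0,0,0,50],[0,0,-9.5,0,0,0,50]]'
python3 -m handwheel '[[0,0,-10,0,0,0,50],[0,0,-30,0,0,0,50],[0,0,-60,0,0,0,50],[0,0,-100,0,0,0,50],[0,0,-140,0,0,0,50],[0,0,-150,0,0,0,50],[0,0,-150,0,0,0,50],[0,0,-150,0,0,0,50],[0,0,-150,0,0,0,50],[0,0,-150,0,0,0,50]]'
python3 - <<'E'
from st import *;import cv2
np.set_printoptions(precision=4,suppress=True)
sd=optics.get_image('side');cv2.imwrite('pics/side8.png',sd);W=optics.calibration('wrist');im=optics.get_image('wrist')
a=cv2.imread('pics/side6.png');d=cv2.absdiff(a,sd)[150:260,270:350].max(2)
print('stand-area change',(d>40).sum())
# plate pixels vs empty stand: compare side8 with side0
z=cv2.absdiff(cv2.imread('pics/side0.png'),sd)[150:300,270:360].max(2)
n,l,st,c=cv2.connectedComponentsWithStats(((z>40)*255).astype(np.uint8));print([(s,cc+[270,150]) for s,cc in zip(st[1:],c[1:]) if s[4]>30])
S=optics.calibration('side')
def pr(c,X):
    x=c['R']@np.array(X)+c['t'];return x[:2]/x[2]*c['fx']+[c['cx'],c['cy']]
v=np.array([u[1],-u[0]])
for w,zz in((.035,.191),(-.035,.191),(.035,.081),(-.035,.081),(0,.227)): print((w,zz),pr(S,[*(O+0*u+w*v),zz]))
def prf(c,X):
    x=c['R']@np.array(X)+c['t'];r=np.hypot(x[0],x[1]);return x[:2]/r*np.arctan2(r,x[2])*c['fx']+[c['cx'],c['cy']]
# bar angle: knob top; dark blob in ortho z=.085
g=np.linspace(-.05,.05,201);M=np.array([[prf(W,(.5316+x,.2911+y,.085)) for y in g[::-1]] for x in g[::-1]],np.float32)
o=cv2.remap(im,M[...,0],M[...,1],cv2.INTER_LINEAR).max(2);print(o[::10,::8])
E
```

```text
clock: 20.8
eef_pos: [0.5303, 0.2904, 0.0664]
tool_rot: [0.651, 0.759, -0.0, -0.0]
contact_force: [-0.1, -0.4, -0.0]
opening: 0.0503
finger_force: 0.0
clock: 22.05
eef_pos: [0.5304, 0.2903, 0.2159]
tool_rot: [0.651, 0.759, -0.001, -0.0]
contact_force: [0.6, 0.8, 0.3]
opening: 0.0503
finger_force: 0.0
stand-area change 1189
[(array([ 0, 18, 17,  7, 56], dtype=int32), array([277.25  , 171.1071])), (array([ 25,  52,  28,  37, 470], dtype=int32), array([310.2362, 218.466 ]))]
(0.035, 0.191) [321.262  212.1631]
(-0.035, 0.191) [295.2807 208.1646]
(0.035, 0.081) [321.3706 239.0166]
(-0.035, 0.081) [297.0853 235.0822]
(0, 0.227) [307.8749 200.5183]
[[152 179 195 208 212 213 219 214 217 211 214 214 207 210 203 219 212 209
  208 206 205 203 210 207 207 213]
 [212 239 220 205 204 201 197 188 180 172 156 171 186 197 203 203 210 217
  217 204 205 200 215 216 214 211]
 [118 146 123 121 121 193 205 202 204 203 200 200 199 197 201 200 202 195
  168 158 154 158 213 207 208 207]
 [124 121 121 120 120 119 204 205 203 203 202 201 202 203 201 201 204 175
  175 172 211 214 162 214 209 206]
 [123 121 120 
[... 1139 characters left out ...]
41  42 176
  173 175 167 190 192 183 184 182]
 [124 122 125 121 122 123  70  22  21  20  16  18  16  45  44 125 201 203
  177 172 136 190 180 185 183 190]
 [119 120 121 123 121 119 119 119 124  84  19  30  90 194 200 201 197 196
  190 174 157 186 187 187 188 187]
 [124 122 123 119 120 124 120 119 123 119 173 203 199 202 201 203 200 196
  174 174 161 184 188 187 185 184]
 [123 122 121 123 120 120 123 119 123 123 122 205 199 202 199 199 195 194
  198 186 168 181 182 180 185 182]
 [133 139 129 114  93  95 102 107 111 115 118 200 205 203 202 199 199 164
  232 232 192 184 186 192 189 188]
 [136 137 136 140 139 128 136 139 136 213 208 201 212 187 173 150 154 161
  148 177 186 185 186 188 192 213]]
```

The plate's silhouette in the side view matches the predicted hanging pose (x 295–323, y 202–239). The knob bar now lies crosswise, and no force was left after the rise and release. Handing in.

```bash
python3 -c "
from plant import manip
print(manip.job_done())"
```

```text
the job is handed in; nothing more can be done
None
```

I hung the sample by its eye on the peg and let go, then pressed the knob fully down, turned it 1.30 rad clockwise and let it up; the job was handed in at about 22 s, and no verdict came back.

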